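# Pack the sanding kit and clamp its case shut

### The job

The kit case on the finishing bench stands open with the stirring paddle lying across it. Lay the paddle lengthwise along the middle of the flat cork rest and lay the cork sanding block flat, right way up, in the case on top of the stack of sanding sheets, in the bay beside the small tin; then shut the lid fully, and only after that swing the case's clamp all the way down onto the lid. Leave everything else standing where it is.

Things in the scene. Friction and masses are not known exactly. Their poses are not given: they have to be found in the camera images.
- case: Open plywood kit case fixed to the bench, 160 (its x) by 250 (its y) mm outside, 70 high, walls and floor 6 thick. Origin at the centre of its underside, z up, -x its front (nearest the robot). A divider 6 thick along x in the middle, its top 41 above the bench, makes two bays 148 (x) by 116 (y), centred at y = +61 and y = -61. One bay holds the small tin, the other the sanding sheets.
- lid (a joint): Angle of the case's lid (rad): 0 shut, about 1.57 upright, opens to 1.9. Plywood panel 160 by 250 by 10 mm, 0.25 kg, hinged along the case's back (+x) rim; shut, it lies on the rim with its top 80 above the bench. The hinge is stiff (0.32 N m friction): it stays where it is left, at any angle. No handle: push it over from behind near its free edge, or pinch the free edge.
- lid_hinge (a point): Point in the middle of the lid's hinge line (along the case's y), at the underside of the shut lid, 70 above the bench.
- lid_edge (a point): Middle of the lid's free edge, half-way through its thickness; 160 from the hinge.
- clamp (a joint): Angle of the hold-down clamp on the case's front (rad): 0 fully down, level over the lid, pointing to the case's +x; 1.57 upright; beyond that it leans away from the case, to 2.1. Axis along the case's y; stiff (0.13 N m), stays where left. Steel arm 20 wide, 10 thick, the last 34 mm a black sleeve 24 wide, its outer face 9 mm off the arm's middle plane.
- clamp_pivot (a point): The clamp's pivot, 12 mm in front of the middle of the case's front wall, 90 above the bench, between the two cheeks of a steel bracket, 38 mm wide over all, its top 97 above the bench.
- clamp_tip (a point): The free end of the clamp's arm, 79 mm from the pivot, half-way through its thickness.
- paddle_c (a point): Centre of the wooden stirring paddle, half-way up: a flat bar 290 long (x), 24 wide (36 over the 90 mm of blade at the +x end), 12 thick, 60 g. It starts lying across the two side walls of the case.
- rest_top (a point): Centre of the top of the cork rest, a plain flat mat 200 (x, its length) by 70 by 6 mm, fixed to the bench; its top is 6 above the bench.
- block_c (a point): Centre of the cork sanding block, half-way up: 110 (x) by 50 (y) by 34 high, cork with a dark abrasive sole, about 120 g. Not to be taken for the wooden offcut.
- pad_c (a point): Centre of the top of the stack of sanding sheets, 110 (x) by 85 (y) by 6 mm, loose on the floor of one bay of the case; its top is 12 above the bench.
- tin_c (a point): Centre of the small tin, half-way up: diameter 58, height 55 mm, standing in the other bay.
- offcut: Plain wooden offcut, 120 by 42 by 22 mm, loose on the bench; leave alone. Origin at the centre of its underside.
- can: Large stain can, diameter 84, height 95 mm, loose; leave alone. Origin under its centre.
- jar: Amber jar, diameter 52, height 60 mm, loose, near the robot; leave alone. Origin under its centre.
- brush: Paint brush 190 mm long lying beyond the case; leave alone. Origin at the middle of its underside.
- bottle: White bottle, diameter 56, height 130 mm, beyond the case; leave alone. Origin under its centre.
- stand_l: Small black cone-shaped work support, 44 across, 34 high, left (+y) of the case; leave alone. Origin under its centre.
- stand_r: The same kind of support, right (-y) of the case; leave alone.

How it is judged:
By the outcome, as a careful person would: the job done as asked, in the order asked, and still so for the second after the job is handed in, with the robot touching nothing.
It also fails if it takes over 69 s, if anything falls off the work surface, if the arm or the gripper's body presses on something with over 40 N, if the wrist force passes 120 N, or if a joint passes its speed limit or range.

### The arm

A 6-joint arm with a two-finger parallel gripper is mounted at the origin on the work surface. World frame = base frame: x ahead of the robot, y to its left, z up, the work surface at z = 0. Lengths are in m, angles in rad, forces in N, time in s.
With the tool pointing down it reaches from about 0.3 to 0.875 m from the base axis. Payload 6.4 kg.
Tool frame: the origin (TCP) lies between the finger pads; the fingertips stand 22 mm ahead of it and the grasp point (between the pads) lies 3 mm ahead of it; z points along the fingers, y is the line along which they close (so a half turn about z gives the same grasp; the last joint's range is limited). The gripper opens to 85 mm and grips with 20 to 120 N. Pads are 22 mm wide; open, the fingers measure 114 mm over their backs; the gripper's body (76 mm by 85 mm) begins 54 mm behind the grasp point. The pads swing forward as they close: fully open they stand 13 mm farther back than shut.
Start: joints at [0.918, 0.181, 1.607, -0, 1.354, -0.206], TCP at [0.248, 0.519, 0.253] pointing down, gripper open.
Joint ranges: [-2.99, 2.99], [-0.89, 2.07], [0.3, 2.58], [-1.14, 4.28], [0, 2.63], [-3.12, 3.12]. Speed limits (rad/s): [2.57, 2.57, 3.01, 3.14, 3.14, 3.14].

### API

Orientations are given as a unit quaternion [w, x, y, z].
In Python, from bench import ctrl, imaging, workorder gives the robot as it stands.
- The arm moves only by the shell command python3 -m pendant 'ROWS' [OPENING]. ROWS is JSON, a list of rows, each a list of 4 numbers: the shift along the tool's x, y, z in cm, then the turn about the tool's z in degrees. In form: [[dx, dy, dz, roll], ...]. A call has 1 to 12 rows; each row is the pose to reach, as a shift and turn from the pose commanded when the call began, along the tool's axes at that moment; what a row does not reach only later rows make up. A row lasts 1/12 s, in which the tool goes at most 41.7 mm and 7.16 degrees, less where a joint would pass 70% of its speed; a pose out of reach is approached as far as the arm can. A call with a gripper value outside its range is refused whole. OPENING is the opening, from 0 (shut) to 1 (fully open), set as the call begins (- or left out, the last holds). The fingers move at their own pace and stop on an object; the grip force is fixed at half the most. Time passes only in rows, so rows that repeat a pose let the fingers close. It gives the time, the measured TCP pose, the force, the opening and the grip force at its end, in the units of the state.
- ctrl.get_obs(): the state, without advancing time (a new reading comes with each control period).
- imaging.camera(name): name is "scene" or "side" or "wrist"; returns the picture (480x640x3 uint8, red, green, blue); there is no depth.
- imaging.camera_info(name): a dict with "K" (3x3 intrinsics, pixels), "T" (4x4, takes a point from camera to world coordinates); the wrist camera has in their place "tool_from_camera" (4x4, takes a point from camera to tool coordinates, whose origin is the TCP and whose axes are the flange's). Camera axes: x right, y up, looking along -z (the intrinsics and any distortion apply to the point x, -y, -z); pixel columns grow to the right and rows downward; lengths in m; the calibration is good to about 2 mm. A picture is of the moment at which its call begins: read the wrist's pose just before it. camera_info takes no time and is no camera call.
- workorder.hand_in(): hands the job in; it is judged then, once.
The state is a dict: "time_s": time; "q": joint angles; "dq": joint speeds; "joint_efforts": joint torques, N m; "eef_pos": TCP position; "eef_rot": TCP orientation; "wrist_force": force on the tool from outside, world axes, zero at the start; "torque": the same for the moment, N m; "opening": opening from 0.0 (shut) to 1.0 (fully open); "grasp_force": force on a finger pad.
Only numpy, scipy, OpenCV 4.12 (cv2) and the standard library are available. Lean on these libraries where they do the work, as an engineer would, in place of code of your own. Each camera call takes 0.05 s, during which the arm holds its last target. There are 200 camera calls.

## Working session

There is one attempt and no reset: what is moved stays moved. The work goes in short steps, Python scripts to look and compute and a shell command to move; the robot and the scene stay as the last step left them, time stands still between calls to the robot, and variables do not carry over. Pictures are saved under pics/ and viewed, at most 12 in all, crops included, and the job is handed in when it is done.

```bash
ls; mkdir -p pics
python3 - <<'E'
from bench import ctrl, imaging
import cv2, numpy as np
np.set_printoptions(precision=4,suppress=True)
for n in ["scene","side"]:
    im=imaging.camera(n); cv2.imwrite(f"pics/{n}0.png",im[:,:,::-1]); i=imaging.camera_info(n); print(n,i)
print(imaging.camera_info("wrist")); o=ctrl.get_obs(); print(o["eef_pos"],o["eef_rot"],o["time_s"])
E
```

```text
pics
scene {'K': array([[452.0208,   0.    , 320.3465],
       [  0.    , 452.0208, 241.3598],
       [  0.    ,   0.    ,   1.    ]]), 'T': array([[ 0.9922, -0.0669,  0.1049,  0.6775],
       [ 0.1234,  0.6355, -0.7622, -0.7854],
       [-0.0157,  0.7692,  0.6388,  0.7684],
       [ 0.    ,  0.    ,  0.    ,  1.    ]])}
side {'K': array([[593.8213,   0.    , 320.349 ],
       [  0.    , 593.8213, 238.9906],
       [  0.    ,   0.    ,   1.    ]]), 'T': array([[ 0.9446,  0.2056, -0.2559,  0.296 ],
       [-0.3282,  0.6027, -0.7273, -0.7703],
       [ 0.0047,  0.771 ,  0.6368,  0.7553],
       [ 0.    ,  0.    ,  0.    ,  1.    ]])}
{'K': array([[395.547 ,   0.    , 319.173 ],
       [  0.    , 395.547 , 237.2493],
       [  0.    ,   0.    ,   1.    ]]), 'tool_from_camera': array([[ 0.0005,  0.9629,  0.2698,  0.0678],
       [ 1.    , -0.0007,  0.0006, -0.0001],
       [ 0.0007,  0.2698, -0.9629, -0.1208],
       [ 0.    ,  0.    ,  0.    ,  1.    ]])}
[0.2482 0.5182 0.2525] [-0.0003  0.2215  0.9751 -0.0007] 0.1
```

View pics/scene0.png

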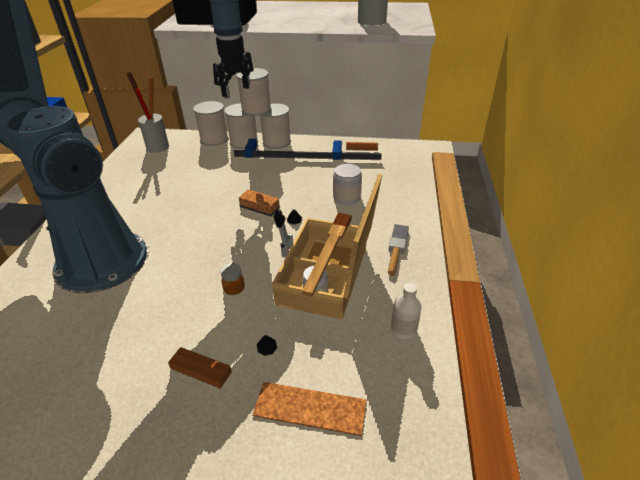

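View pics/side0.png

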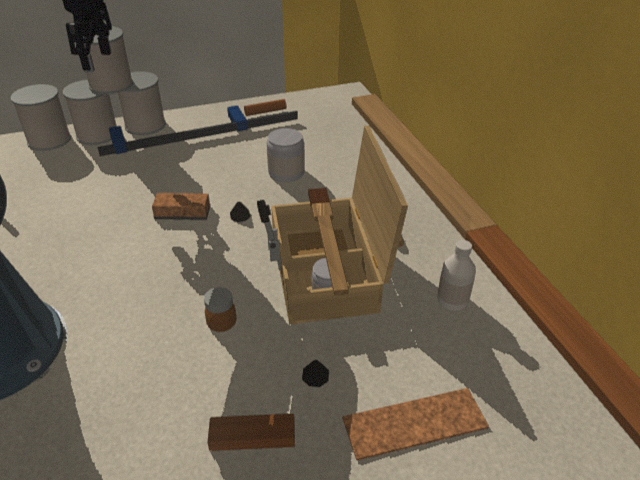

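The scene view shows the case near (325,265), with the paddle across it along y and its dark blade at the far end (342,220). The lid is upright, and the clamp leans away at (280,225). The cork block is at (259,202), the offcut at (200,367) and the rest at (310,409). In the side view the block is at (181,207) with its dark sole down, the rest is at (418,425), and the paddle runs from (318,195) to (341,290).

```bash
cat > h.py <<'E'
import numpy as np, cv2
from scipy.spatial.transform import Rotation as R
from bench import ctrl, imaging
np.set_printoptions(precision=4,suppress=True)
def quat(q): return R.from_quat([q[1],q[2],q[3],q[0]])
def tool():
    o=ctrl.get_obs(); T=np.eye(4); T[:3,:3]=quat(o["eef_rot"]).as_matrix(); T[:3,3]=o["eef_pos"]; return T
def cam(n,T=None):
    i=imaging.camera_info(n); return i["K"],(i["T"] if "T" in i else (tool() if T is None else T)@i["tool_from_camera"])
def ray(n,uv,T=None):
    K,C=cam(n,T); d=np.linalg.inv(K)@[*uv,1]; d=C[:3,:3]@[d[0],-d[1],-d[2]]; return C[:3,3],d
def onz(n,uv,z,T=None):
    p,d=ray(n,uv,T); return p+d*(z-p[2])/d[2]
def tri(uv1,uv2,n1="scene",n2="side",T1=None,T2=None):
    p,d=ray(n1,uv1,T1); q,e=ray(n2,uv2,T2); s=np.linalg.lstsq(np.c_[d,-e],q-p,rcond=None)[0]
    a,b=p+s[0]*d,q+s[1]*e; return (a+b)/2,np.linalg.norm(a-b)
def proj(n,P,T=None):
    K,C=cam(n,T); c=np.linalg.inv(C)@[*P,1]; u=K@[c[0],-c[1],-c[2]]; return u[:2]/u[2]
def rel(P):  # world point -> tool-frame shift in cm from the present pose
    T=tool(); return 100*T[:3,:3].T@(np.asarray(P)-T[:3,3])
def grab(name,fn):
    T=tool(); im=imaging.camera(name)[:,:,::-1].copy(); cv2.imwrite("pics/"+fn,im); np.save("pics/"+fn[:-4]+"_T.npy",T); return im,T
E
python3 - <<'E'
from h import *
a=cv2.imread("pics/scene0.png"); b=cv2.imread("pics/side0.png")
c=[cv2.resize(a[170:325,225:415],None,fx=3,fy=3,interpolation=2),cv2.resize(b[120:330,140:420],None,fx=2.8,fy=2.8,interpolation=2)]
W=np.zeros((600,800,3),np.uint8)
# stack only case crops: scene 2.1x (left), side 2.1x (right)
A=cv2.resize(a[170:325,235:395],(400,388),interpolation=2); B=cv2.resize(b[110:330,230:410],(400,489),interpolation=2)
W[:388,:400]=A; W[:489,400:]=B; cv2.imwrite("pics/comp.png",W)
print("block",onz("scene",(259,202),.017),onz("side",(181,207),.017))
for uv in [(267,383),(253,418),(363,434),(367,399)]: print("rest",onz("scene",uv,.006))
for uv in [(345,414),(473,389),(489,427),(359,459)]: print("rest s",onz("side",uv,.006))
print("paddle ends",onz("scene",(313,288),.082),onz("scene",(342,217),.082),onz("side",(341,290),.082),onz("side",(318,191),.082))
for n,uv in [("scene",(233,285)),("side",(220,322))]: print("jar",onz(n,uv,.0))
print("case front near rim",onz("scene",(276,291),.07))
E
```

```text
block [0.3539 0.2707 0.017 ] [0.3521 0.2657 0.017 ]
rest [ 0.5029 -0.3092  0.006 ]
rest [ 0.4931 -0.3823  0.006 ]
rest [ 0.6911 -0.3893  0.006 ]
rest [ 0.695  -0.3212  0.006 ]
rest s [ 0.4994 -0.3053  0.006 ]
rest s [ 0.6991 -0.3275  0.006 ]
rest s [ 0.6871 -0.3927  0.006 ]
rest s [ 0.492  -0.3781  0.006 ]
paddle ends [ 0.5684 -0.1213  0.082 ] [0.6075 0.1353 0.082 ] [ 0.5557 -0.1341  0.082 ] [0.611  0.1407 0.082 ]
jar [ 0.3635 -0.0528 -0.    ]
jar [ 0.3644 -0.0624  0.    ]
case front near rim [ 0.4889 -0.1272  0.07  ]
```

View pics/comp.png

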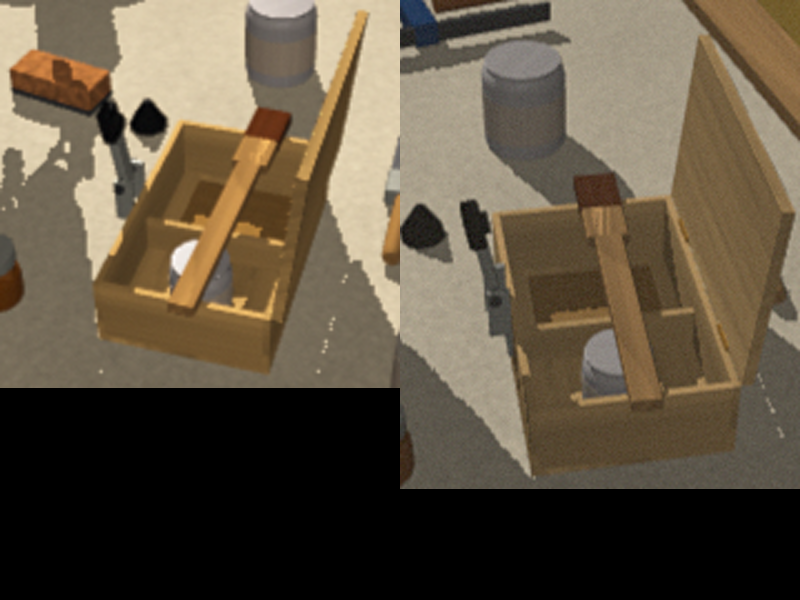

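The crops show the tin in the near (-y) bay and the sheets in the far (+y) bay. The lid leans a bit past upright and the clamp leans away from the case. I'll triangulate the key features from both views.

Run:
```python
from h import *
S=lambda x,y:(235+x/2.5,170+y/2.503); D=lambda x,y:(230+(x-400)/2.222,110+y/2.223)
for n,s,d in [("front-far rim",(180,123),(495,215)),("front-near rim",(97,288),(525,400)),("lid far top",(365,13),(702,38)),("lid near top",(308,180),(793,212)),
 ("pivot",(124,190),(492,292)),("clamp tip",(107,100),(468,203)),("paddle far",(270,110),(597,176)),("paddle near",(186,303),(647,392)),("tin",(200,258),(612,345))]:
    print(n,*tri(S(*s),D(*d)))
print("rim side",[onz("side",D(*p),.07)[:2] for p in [(495,215),(668,200),(738,385),(525,402)]])
o=ctrl.get_obs();print(o["opening"],rel([.585,-.005,.25]))
```

```text
front-far rim [0.5169 0.1373 0.0675] 0.001221872620408762
front-near rim [ 0.4767 -0.0931  0.061 ] 0.012014629492970266
lid far top [0.6967 0.1201 0.2194] 0.00036388781927551057
lid near top [ 0.6591 -0.1307  0.2244] 0.00016558180286788495
pivot [0.4819 0.0156 0.0809] 0.00810092368418754
clamp tip [0.4696 0.0278 0.1691] 0.002895568429749594
paddle far [0.61   0.1343 0.0917] 0.0014103783351780185
paddle near [ 0.5609 -0.1228  0.0759] 0.0034430224647027975
tin [ 0.5618 -0.0439  0.0542] 0.0042697321523015065
rim side [array([0.5163, 0.135 ]), array([0.6674, 0.1072]), array([ 0.6307, -0.1298]), array([ 0.4747, -0.0955])]
1.0018174650647609 [-52.9836 -32.6274   0.2826]
```

```bash
python3 -m pendant '[[-53,-32.6,-3,73],[-53,-32.6,-3,73],[-53,-32.6,-3,73],[-53,-32.6,-3,73],[-53,-32.6,-3,73],[-53,-32.6,-3,73],[-53,-32.6,-3,73],[-53,-32.6,-3,73],[-53,-32.6,-3,73],[-53,-32.6,-3,73],[-53,-32.6,-3,73],[-53,-32.6,-3,73]]' 0.5
python3 - <<'E'
from h import *
T=tool(); print(T, rel([.586,.003,.28]))
E
```

```text
time_s: 1.1
eef_pos: [0.5195, 0.0968, 0.2772]
eef_rot: [-0.0, 0.759, 0.651, -0.0]
wrist_force: [0.4, 1.1, 0.8]
opening: 0.502
grasp_force: 0.0
[[ 0.1514  0.9885 -0.0004  0.5195]
 [ 0.9885 -0.1514  0.0001  0.0968]
 [ 0.0001 -0.0004 -1.      0.2772]
 [ 0.      0.      0.      1.    ]] [-8.2678  7.9933 -0.2827]
```

```bash
python3 -m pendant '[[-8,7.5,0,0],[-8,7.5,0,0],[-8,7.5,0,0],[-8,7.5,0,0],[-8,7.5,0,0],[-8,7.5,0,0]]'
python3 - <<'E'
from h import *
im,T=grab("wrist","w1.png"); print(T); 
for P in [[.586,.003,.076],[.561,-.135,.076],[.61,.14,.076]]: print(proj("wrist",P,T))
E
```

```text
time_s: 1.6
eef_pos: [0.5806, 0.0089, 0.2767]
eef_rot: [-0.001, 0.758, 0.652, -0.0]
wrist_force: [-0.9, 0.4, -0.2]
opening: 0.503
grasp_force: 0.0
[[ 0.1497  0.9887 -0.0016  0.5806]
 [ 0.9887 -0.1497  0.0007  0.0089]
 [ 0.0004 -0.0017 -1.      0.2767]
 [ 0.      0.      0.      1.    ]]
[326.5756 217.4645]
[321.3692 364.9479]
[331.9812  33.3792]
```

View pics/w1.png

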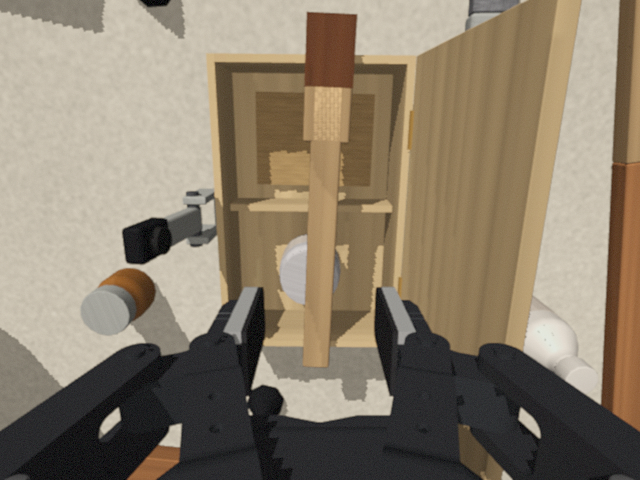

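The wrist view shows the paddle from (331,12) to (316,366), the rim's outer far corners at (208,57) and (417,55), and the sheets spanning (256,92)–(375,187). The clamp bracket is at (200,215) and its sleeve is at (147,240).

Run:
```python
from h import *
T=np.load("pics/w1_T.npy"); z=lambda uv,h:onz("wrist",uv,h,T)
a,b=z((331,12),.082),z((316,366),.082); c=(a+b)/2; print("paddle",a,b,c,np.linalg.norm(a-b),np.degrees(np.arctan2(*(a-b)[1::-1])))
n1,n2=z((308,130),.082),z((340,130),.082); 
a,b=z((208,57),.07),z((417,54),.07); print("rim far",a,b,np.linalg.norm(a-b),np.degrees(np.arctan2(*(b-a)[1::-1])))
yaw=np.arctan2(*(b-a)[1::-1]); u=np.array([np.cos(yaw),np.sin(yaw),0]);v=np.array([-u[1],u[0],0]); print("case",(a+b)/2-.125*v)
for p in [(230,203),(392,203),(230,212),(392,212)]: print("div",z(p,.041))
P=[z(p,.012) for p in [(256,92),(375,95),(372,187),(258,184)]]; print("pad",P,np.mean(P,0))
print("tin top",z((309,269),.061)); print("block exp",rel([.353,.268,.25]))
print("grasp rel",100*T[:3,:3].T@(c-T[:3,3]))
```

```text
paddle [0.6109 0.1526 0.082 ] [ 0.5566 -0.1314  0.082 ] [0.5837 0.0106 0.082 ] 0.28920247893815976 79.16937872117988
rim far [0.5145 0.1392 0.07  ] [0.6723 0.1174 0.07  ] 0.15923509174830078 -7.842549563593774
case [0.5764 0.0045 0.07  ]
div [0.5001 0.0216 0.041 ]
div [ 0.6465 -0.0005  0.041 ]
div [0.4983 0.0134 0.041 ]
div [ 0.6456 -0.0088  0.041 ]
pad [array([0.5379, 0.1148, 0.012 ]), array([0.6456, 0.0959, 0.012 ]), array([0.6332, 0.012 , 0.012 ]), array([0.5236, 0.0315, 0.012 ])] [0.5851 0.0636 0.012 ]
tin top [ 0.5632 -0.0453  0.061 ]
block exp [ 22.1809 -26.3418   2.7364]
grasp rel [ 0.2058  0.3204 19.4671]
```

```bash
python3 -m pendant '[[0.2,0.3,4,2],[0.2,0.3,8,2],[0.2,0.3,12,2],[0.2,0.3,16,2],[0.2,0.3,18.5,2],[0.2,0.3,19.7,2],[0.2,0.3,19.7,2]]' 0.5; python3 -m pendant '[[0,0,0,0],[0,0,0,0],[0,0,0,0],[0,0,0,0],[0,0,-1.5,0],[0,0,-5,0],[0,0,-9,0],[0,0,-13,0]]' 0
python3 - <<'E'
from h import *
print(rel([.594,-.349,.22]))
E
```

```text
time_s: 2.23
eef_pos: [0.5818, 0.0116, 0.0775]
eef_rot: [-0.002, 0.769, 0.639, -0.002]
wrist_force: [-0.2, 0.2, 0.6]
opening: 0.503
grasp_force: 0.0
time_s: 2.9
eef_pos: [0.584, 0.01, 0.2122]
eef_rot: [-0.0, 0.769, 0.639, -0.0]
wrist_force: [1.7, 0.5, 0.1]
opening: 0.264
grasp_force: 59.4
[-35.1022   7.5922  -0.7774]
```

```bash
python3 -m pendant '[[-4,0.8,-1,0],[-8,1.6,-1,0],[-12,2.4,-1,0],[-16,3.2,-1,0],[-20,4,-1,0],[-24,5,-1,0],[-28,6,-1,0],[-32,7,-1,7],[-35.3,7.6,-1,14],[-35.3,7.6,-1,21],[-35.3,7.6,-1,28],[-35.3,7.6,-1,35]]'; python3 -m pendant '[[0,0,0,7],[0,0,0,14],[0,0,0,21],[0,0,0,28],[0,0,0,35],[0,0,0,42],[0,0,0,49.5],[0,0,0,49.5],[0,0,0,49.5]]'
python3 - <<'E'
from h import *
im,T=grab("wrist","w2.png"); print(T, ctrl.get_obs()["q"]); print(proj("wrist",[.595,-.351,.006],T))
E
```

```text
time_s: 3.9
eef_pos: [0.5939, -0.3523, 0.2211]
eef_rot: [0.0, 0.927, 0.374, 0.0]
wrist_force: [-0.3, -0.1, -0.9]
opening: 0.266
grasp_force: 59.4
time_s: 4.65
eef_pos: [0.5944, -0.3511, 0.2213]
eef_rot: [0.0, 0.999, -0.043, 0.0]
wrist_force: [-0.3, 0.0, -1.2]
opening: 0.267
grasp_force: 59.4
[[ 0.9963 -0.0857  0.0009  0.5944]
 [-0.0857 -0.9963 -0.0007 -0.3511]
 [ 0.001   0.0007 -1.      0.2213]
 [ 0.      0.      0.      1.    ]] [-0.705   0.4576  1.3184 -0.0001  1.3647  0.9511]
[318.1604 208.4635]
```

View pics/w2.png

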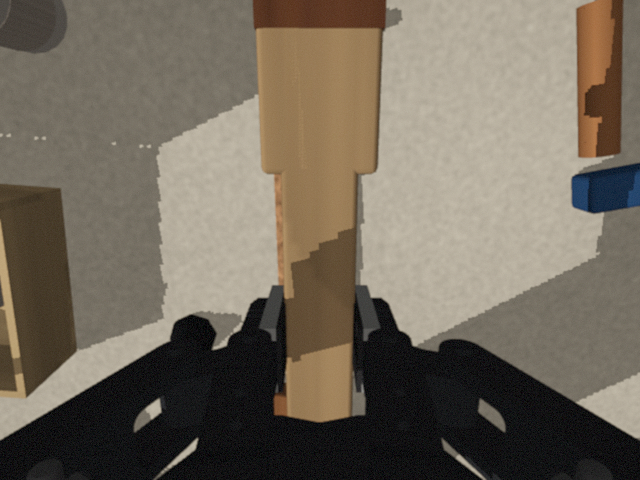

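The paddle is in the grip and aligned with the rest. The rest's edges show at about columns 277 and 360, and the paddle is centred at about 320. I'll lower it until the tips nearly touch the mat.

```bash
python3 -m pendant '[[0,0,4,0],[0,0,8,0],[0,0,12,0],[0,0,16,0],[0,0,18,0],[0,0,19,0],[0,0,19.3,0],[0,0,19.3,0]]'; python3 -m pendant '[[0,0,0.1,0],[0,0,0.2,0],[0,0,0.2,0]]'
```

```text
time_s: 5.37
eef_pos: [0.5944, -0.3509, 0.0287]
eef_rot: [-0.0, 0.999, -0.043, -0.0]
wrist_force: [-0.7, -1.0, -1.0]
opening: 0.268
grasp_force: 59.4
time_s: 5.62
eef_pos: [0.5951, -0.3516, 0.0282]
eef_rot: [0.001, 0.999, -0.043, 0.001]
wrist_force: [-4.5, 3.1, 10.6]
opening: 0.267
grasp_force: 65.4
```

```bash
python3 -m pendant '[[0,0,-0.1,0],[0,0,-0.1,0],[0,0,-0.1,0]]'; python3 -m pendant '[[0,0,0,0],[0,0,0,0],[0,0,0,0],[0,0,-2,0],[0,0,-6,0],[0,0,-10,0],[0,0,-14,0],[0,0,-18,0],[0,0,-20,0],[0,0,-20,0]]' 0.45;  python3 - <<'E'
from h import *
im=imaging.camera("side")[:,:,::-1]; 
im2,T=grab("wrist","w3.png"); 
W=np.zeros((480,800,3),np.uint8); W[:360,:480]=cv2.resize(im2,(480,360)); W[:240,480:]=cv2.resize(im[340:480,300:520],(320,240)); cv2.imwrite("pics/c3.png",W)
E
```

```text
time_s: 5.87
eef_pos: [0.5952, -0.3517, 0.0282]
eef_rot: [0.001, 0.999, -0.044, 0.001]
wrist_force: [-1.5, 0.5, 6.1]
opening: 0.266
grasp_force: 63.5
time_s: 6.7
eef_pos: [0.5968, -0.353, 0.2341]
eef_rot: [0.004, 0.999, -0.044, 0.005]
wrist_force: [-0.2, -0.0, -0.4]
opening: 0.452
grasp_force: 0.0
```

View pics/c3.png

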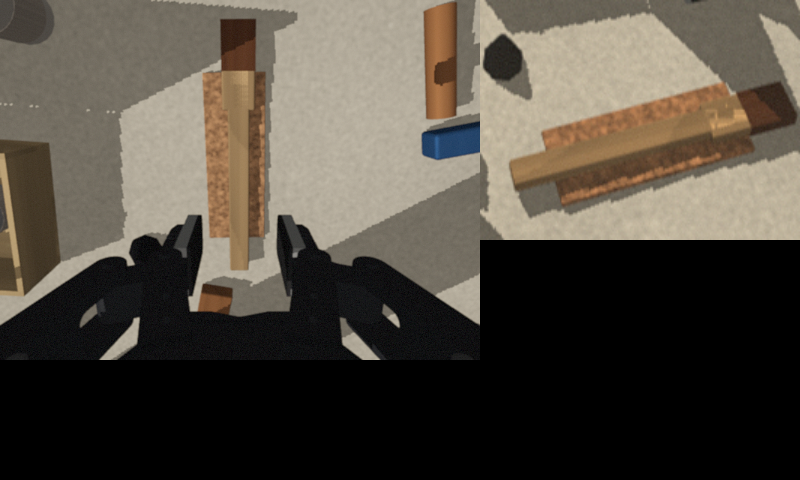

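The paddle lies flat along the rest's middle. In full-size pixels the blade end is at (317,25) and the handle end at (319,358), with the rest's ends at rows 96 and 316. I'll check the lengthwise offset and work out the move to the block.

Run:
```python
from h import *
T=np.load("pics/w3_T.npy"); s=4/3; z=lambda u,v,h:onz("wrist",(u*s,v*s),h,T)
print("paddle",(z(238,19,.018)+z(239,269,.018))/2, z(238,19,.018)-z(239,269,.018)); 
P=[z(203,72,.006),z(266,72,.006),z(266,237,.006),z(209,237,.006)]; print("rest",np.mean(P,0),P)
print("block rel",rel([.353,.268,.25]))
```

```text
paddle [ 0.5959 -0.3526  0.018 ] [ 0.2867 -0.0244  0.    ]
rest [ 0.5906 -0.3493  0.006 ] [array([ 0.6929, -0.322 ,  0.006 ]), array([ 0.6868, -0.3911,  0.006 ]), array([ 0.488 , -0.3782,  0.006 ]), array([ 0.4946, -0.3057,  0.006 ])]
block rel [-29.5483 -59.5352  -2.3888]
```

```bash
python3 -m pendant '[[-1.8,-3.6,-1.5,0],[-3.6,-7.2,-1.5,0],[-5.4,-10.8,-1.5,0],[-7.2,-14.4,-1.5,0],[-9,-18,-1.5,0],[-10.8,-21.6,-1.5,0],[-12.6,-25.2,-1.5,0],[-14.4,-28.8,-1.5,0],[-16.2,-32.4,-1.5,0],[-18,-36,-1.5,0],[-19.8,-39.6,-1.5,0],[-21.6,-43.2,-1.5,0]]' 1; python3 -m pendant '[[-1.8,-3.6,0,0],[-3.6,-7.2,0,0],[-5.4,-10.8,0,0],[-7.9,-16.3,0,0],[-7.9,-16.3,0,0],[-7.9,-16.3,0,0],[-7.9,-16.3,0,0]]'
python3 - <<'E'
from h import *
im,T=grab("wrist","w4.png"); print(T,ctrl.get_obs()["time_s"],ctrl.get_obs()["q"])
E
```

```text
time_s: 7.8
eef_pos: [0.4152, 0.1001, 0.2393]
eef_rot: [-0.0, 0.999, -0.045, -0.002]
wrist_force: [0.8, 0.4, 0.7]
opening: 1.003
grasp_force: 0.0
time_s: 8.38
eef_pos: [0.3517, 0.2683, 0.2394]
eef_rot: [0.001, 0.999, -0.043, -0.002]
wrist_force: [0.6, -0.0, -0.3]
opening: 1.0
grasp_force: 0.0
[[ 0.9963 -0.0857 -0.0036  0.3517]
 [-0.0857 -0.9963 -0.0018  0.2683]
 [-0.0034  0.0021 -1.      0.2394]
 [ 0.      0.      0.      1.    ]] 8.4333 [ 0.3803 -0.1118  1.9372 -0.0005  1.3197  2.0388]
```

View pics/w4.png

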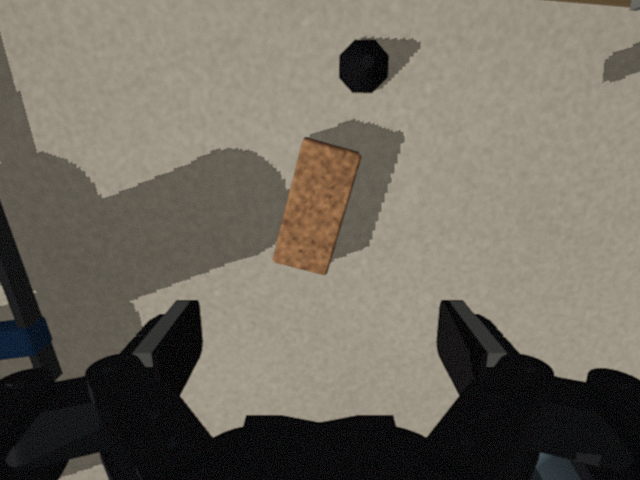

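The block is below with its top corners at (307,138), (360,154), (327,273) and (274,261). It is cork side up, and the stand is at (364,66).

Run:
```python
from h import *
T=np.load("pics/w4_T.npy"); P=[onz("wrist",p,.034,T) for p in [(307,138),(360,154),(327,273),(274,261)]]; c=np.mean(P,0); d=P[0]-P[3]+P[1]-P[2]
print(P,c,np.degrees(np.arctan2(d[1],d[0])),np.linalg.norm(d)/2,np.linalg.norm(P[0]-P[1])); print(100*T[:3,:3].T@(c-T[:3,3]))
print("stand",onz("wrist",(364,66),.02,T))
```

```text
[array([0.4113, 0.272 , 0.034 ]), array([0.3952, 0.2304, 0.034 ]), array([0.2952, 0.2652, 0.034 ]), array([0.3103, 0.3103, 0.034 ])] [0.353  0.2695 0.034 ] -19.98958009566582 0.10698169681714667 0.04454724992825535
[ 0.1876 -0.1731 20.5371]
stand [0.4624 0.222  0.02  ]
```

```bash
python3 -m pendant '[[0.2,-0.2,0,-7],[0.2,-0.2,0,-14],[0.2,-0.2,0,-21],[0.2,-0.2,0,-28],[0.2,-0.2,0,-35],[0.2,-0.2,0,-42],[0.2,-0.2,0,-49],[0.2,-0.2,0,-56],[0.2,-0.2,0,-63],[0.2,-0.2,0,-70],[0.2,-0.2,0,-77],[0.2,-0.2,0,-84]]' 1; python3 -m pendant '[[0,0,0,-7],[0,0,0,-14],[0,0,0,-21],[0,0,0,-28],[0,0,0,-35],[0,0,2,-42],[0,0,5,-49],[0,0,8,-56],[0,0,11,-63],[0,0,13,-70],[0,0,14,-77],[0,0,14,-81]]'
python3 - <<'E'
from h import *
T=tool(); print(rel([.353,.2695,.03]),np.degrees(np.arctan2(T[1,0],T[0,0])))
E
```

```text
time_s: 9.43
eef_pos: [0.3559, 0.2681, 0.2405]
eef_rot: [-0.0, 0.771, 0.637, -0.001]
wrist_force: [0.1, 0.7, -0.2]
opening: 0.999
grasp_force: 0.0
time_s: 10.43
eef_pos: [0.3535, 0.2672, 0.0978]
eef_rot: [-0.003, 0.173, 0.985, -0.002]
wrist_force: [-0.3, -0.3, -0.3]
opening: 0.999
grasp_force: 0.0
[0.0919 0.2351 6.7749] 160.10752294776591
```

```bash
python3 -m pendant '[[0.1,0.2,3,0],[0.1,0.2,5.5,0],[0.1,0.2,6.8,0],[0.1,0.2,6.8,0],[0.1,0.2,6.8,0]]'; python3 -m pendant '[[0,0,0,0],[0,0,0,0],[0,0,0,0],[0,0,0,0],[0,0,-2,0],[0,0,-6,0],[0,0,-10,0],[0,0,-14,0],[0,0,-18,0],[0,0,-18,0]]' 0
python3 - <<'E'
from h import *
T=tool(); print(rel([.585,.0636,.21]),np.degrees(np.arctan2(T[1,0],T[0,0])),T[:3,3])
E
```

```text
time_s: 10.85
eef_pos: [0.3548, 0.2705, 0.0325]
eef_rot: [-0.001, 0.175, 0.984, -0.001]
wrist_force: [0.1, 0.5, 0.5]
opening: 0.999
grasp_force: 0.0
time_s: 11.68
eef_pos: [0.3595, 0.274, 0.2224]
eef_rot: [0.007, 0.174, 0.985, 0.004]
wrist_force: [1.3, 1.1, -0.4]
opening: 0.567
grasp_force: 62.8
[-28.3847 -12.0362   1.4366] 159.93239956939956 [0.3595 0.274  0.2224]
```

```bash
python3 -m pendant '[[-3.5,-1.5,0,0],[-7,-3,0,0],[-10.5,-4.5,0,0],[-14,-6,0,0],[-17.5,-7.5,0,0],[-21,-9,0,0],[-24.5,-10.5,0,-6],[-28.4,-12,0,-11.8],[-28.4,-12,0,-11.8],[-28.4,-12,0,-11.8],[-28.4,-12,0,-11.8]]'
python3 - <<'E'
from h import *
T=tool(); print(rel([.585,.064,.043]),np.degrees(np.arctan2(T[1,0],T[0,0])),T[:3,3])
im,T=grab("wrist","w5.png")
E
```

```text
time_s: 12.6
eef_pos: [0.58, 0.0618, 0.2129]
eef_rot: [-0.001, 0.073, 0.997, 0.0]
wrist_force: [-0.5, 1.2, -0.7]
opening: 0.573
grasp_force: 62.6
[-0.4797  0.2852 16.9933] 171.6106920310014 [0.58   0.0618 0.2129]
```

View pics/w5.png

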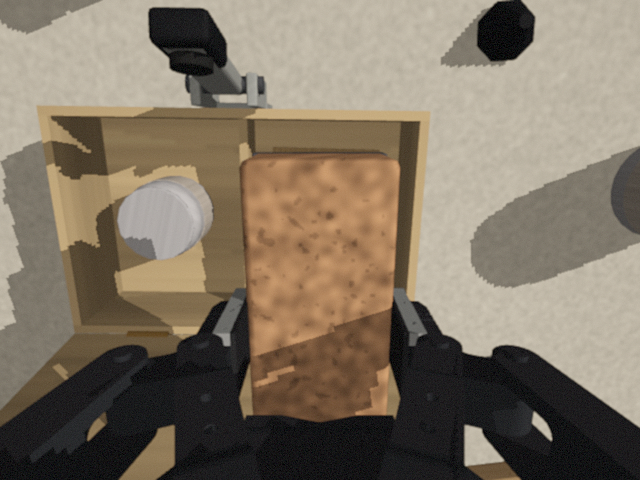

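The view shows the block in the grip above the right bay. The divider is at column 250, the bay's outer wall at about 405, the tin at (165,218) and the clamp sleeve at (183,38). Next I'll lower the block.

```bash
python3 -m pendant '[[-0.5,0.3,3,0],[-0.5,0.3,6,0],[-0.5,0.3,9,0],[-0.5,0.3,12,0],[-0.5,0.3,14,0],[-0.5,0.3,15.5,0],[-0.5,0.3,16.5,0],[-0.5,0.3,16.8,0],[-0.5,0.3,16.8,0]]'; python3 -m pendant '[[0,0,0.1,0],[0,0,0.2,0],[0,0,0.2,0]]'
```

```text
time_s: 13.4
eef_pos: [0.5855, 0.0652, 0.0465]
eef_rot: [-0.0, 0.072, 0.997, 0.0]
wrist_force: [1.6, -0.1, -0.6]
opening: 0.573
grasp_force: 63.8
time_s: 13.65
eef_pos: [0.5861, 0.065, 0.0462]
eef_rot: [0.0, 0.072, 0.997, 0.0]
wrist_force: [-7.2, 1.7, 17.1]
opening: 0.566
grasp_force: 65.9
```

```bash
python3 -m pendant '[[0,0,-0.1,0],[0,0,-0.1,0],[0,0,-0.1,0],[0,0,-2,0],[0,0,-5,0],[0,0,-9,0],[0,0,-13,0],[0,0,-17,0],[0,0,-21,0],[0,0,-24.5,0],[0,0,-24.5,0],[0,0,-24.5,0]]' 0.7
python3 - <<'E'
from h import *
im,T=grab("wrist","w6.png"); print(T[:3,3]); print(rel([.714,-.015,.291]))
E
```

```text
time_s: 14.65
eef_pos: [0.5875, 0.064, 0.2915]
eef_rot: [0.003, 0.072, 0.997, -0.0]
wrist_force: [-0.1, 0.0, -0.9]
opening: 0.698
grasp_force: 0.0
[0.5875 0.064  0.2915]
[-13.7883  -5.9766  -0.2021]
```

View pics/w6.png

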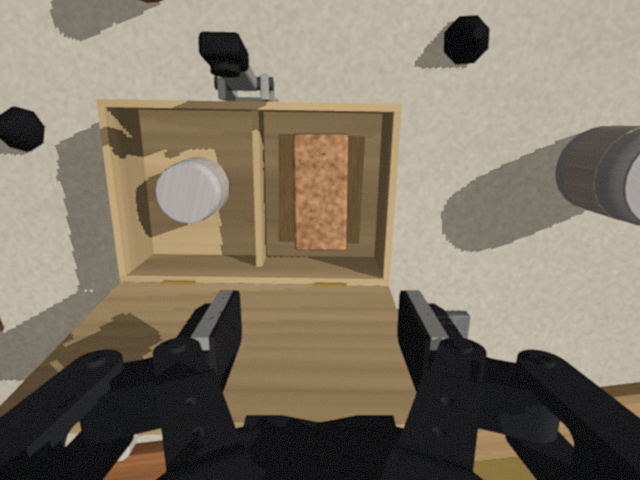

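The block lies flat and square on the sheets, spanning (294,133)–(348,250). The lid's free edge shows at about row 422. I'll check the lid's reach and the clamp position from here.

Run:
```python
from h import *
T=np.load("pics/w6_T.npy"); u=np.array([.9895,-.1444]);v=np.array([.1444,.9895]); c=np.array([.5764,.0045])
f=lambda P:np.r_[u@(P[:2]-c),v@(P[:2]-c),P[2]]
for p,z in [((240,422),.222),((240,428),.228),((245,88),.09),((222,38),.17),((127,283),.07),((390,280),.07),((100,102),.07),((400,105),.07),((223,75),.12)]: print(p,f(onz("wrist",p,z,T)))
# clamp: intersect rays w1,w6 
T1=np.load("pics/w1_T.npy"); T5=np.load("pics/w5_T.npy")
print("sleeve mid-end", [ (f(a[0]),a[1]) for a in [tri((147,240),(222,55),"wrist","wrist",T1,T)]])
print("tool", f(tool()[:3,3]))
```

```text
(240, 422) [0.099  0.0145 0.222 ]
(240, 428) [0.0978 0.0157 0.228 ]
(245, 88) [-0.0926  0.0033  0.09  ]
(222, 38) [-0.1121  0.006   0.17  ]
(127, 283) [ 0.0761 -0.1187  0.07  ]
(390, 280) [0.0729 0.1258 0.07  ]
(100, 102) [-0.0834 -0.1195  0.07  ]
(400, 105) [-0.0812  0.1263  0.07  ]
(223, 75) [-0.0985 -0.0061  0.12  ]
sleeve mid-end [(array([-0.1053,  0.0037,  0.1586]), np.float64(0.0018773175620805731))]
tool [0.0011 0.0603 0.2888]
```

```bash
python3 -m pendant '[[-3.5,-1.5,0,0],[-7,-3,0,0],[-10.5,-4.5,0,0],[-13.6,-6,0,0],[-13.6,-6,0,0],[-13.6,-6,3,0],[-13.6,-6,6,0],[-13.6,-6,7.6,0],[-13.6,-6,7.6,0]]' 0
python3 - <<'E'
from h import *
T=tool(); u=np.array([.9895,-.1444]);c=np.array([.5764,.0045]); print("s_tcp",.08-u@(T[:2,3]-c),T[:3,3]);
E
```

```text
time_s: 15.45
eef_pos: [0.7077, -0.0143, 0.2035]
eef_rot: [-0.007, 0.072, 0.997, 0.001]
wrist_force: [-0.8, 0.9, -1.1]
opening: 0.001
grasp_force: 0.0
s_tcp -0.05267096609460402 [ 0.7077 -0.0143  0.2035]
```

```bash
python3 -m pendant '[[1.5,0,0,0],[3,0,0,0],[4.4,0,-0.4,0],[5.7,0,-1,0],[7.3,0,-0.8,0],[8.8,0,-0.4,0],[10.2,0,0.2,0],[11.4,0,1.4,0],[12.5,0,2.8,0],[13.2,0,4.2,0],[13.8,0,5.7,0],[13.8,0,5.7,0]]'; python3 -m pendant '[[0.3,0,1.5,0],[0.5,0,2.9,0],[0.6,0,4.2,0],[0.6,0,5.2,0],[0.6,0,5.2,0]]'
python3 - <<'E'
from h import *
T=tool(); u=np.array([.9895,-.1444]);c=np.array([.5764,.0045]); print("s_tcp",.08-u@(T[:2,3]-c),T[:3,3]);
E
```

```text
time_s: 16.45
eef_pos: [0.5726, 0.0056, 0.1528]
eef_rot: [-0.003, 0.072, 0.997, 0.0]
wrist_force: [-0.1, -0.3, -2.0]
opening: 0.004
grasp_force: 0.0
time_s: 16.87
eef_pos: [0.5696, 0.0058, 0.1028]
eef_rot: [-0.0, 0.072, 0.997, 0.0]
wrist_force: [-0.3, 0.8, 0.0]
opening: 0.0
grasp_force: 0.0
s_tcp 0.08690996046072763 [0.5696 0.0058 0.1028]
```

```bash
python3 -m pendant '[[0,0,0.2,0],[0,0,0.3,0],[0,0,0.4,0],[0,0,0.4,0]]'
```

```text
time_s: 17.2
eef_pos: [0.5703, 0.0056, 0.1019]
eef_rot: [0.0, 0.072, 0.997, -0.0]
wrist_force: [-6.4, 1.8, 15.4]
opening: -0.0
grasp_force: 7.8
```

```bash
python3 -m pendant '[[0,0.3,-4,0],[0,0.3,-8,0],[0,0.3,-11.8,0],[3.5,0.3,-11.8,0],[7,0.3,-11.8,0],[10.5,0.3,-11.8,0],[14.2,0.3,-11.8,0],[14.2,0.3,-11.8,0],[14.2,0.3,-9,0],[14.2,0.3,-7,0],[14.2,0.3,-7,0],[14.2,0.3,-7,0]]'
python3 - <<'E'
from h import *
T=tool(); u=np.array([.9895,-.1444]);c=np.array([.5764,.0045]); print("u",u@(T[:2,3]-c),T[:3,3]); 
im,T=grab("wrist","w7.png"); im=imaging.camera("side")[:,:,::-1]; sc=imaging.camera("scene")[:,:,::-1]
W=np.zeros((360,800,3),np.uint8); W[:,:400]=cv2.resize(im[130:310,190:390],(400,360)); W[:,400:]=cv2.resize(sc[160:340,220:420],(400,360)); cv2.imwrite("pics/c7.png",W)
E
```

```text
time_s: 18.2
eef_pos: [0.4291, 0.0293, 0.1693]
eef_rot: [-0.001, 0.072, 0.997, 0.0]
wrist_force: [0.1, 0.4, 0.4]
opening: 0.0
grasp_force: 0.0
u -0.14932717457700392 [0.4291 0.0293 0.1693]
```

View pics/c7.png

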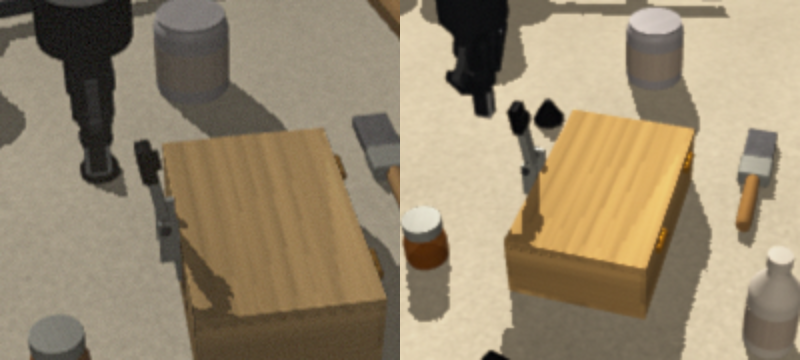

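The lid is shut flat. The clamp still leans away, with its sleeve at crop (147,160), and the gripper is behind it.

```bash
python3 -m pendant '[[-1.5,0,0,0],[-2.8,0,-0.3,0],[-3.7,0,-0.5,0],[-4.8,0,-0.5,0],[-5.9,0,-0.4,0],[-6.9,0,-0.1,0],[-7.9,0,0.4,0],[-8.7,0,1.1,0],[-9.5,0,1.8,0],[-10.1,0,2.5,0],[-10.6,0,3.2,0],[-10.6,0,3.2,0]]'; python3 -m pendant '[[-0.4,0,0.8,0],[-0.7,0,1.6,0],[-0.7,0,1.7,0],[-0.7,0,1.8,0],[-0.7,0,1.8,0]]'
```

```text
time_s: 19.35
eef_pos: [0.5348, 0.0137, 0.1365]
eef_rot: [-0.0, 0.072, 0.997, 0.0]
wrist_force: [-0.1, 0.5, 0.2]
opening: -0.001
grasp_force: 0.0
time_s: 19.77
eef_pos: [0.5421, 0.0128, 0.1208]
eef_rot: [0.001, 0.072, 0.997, -0.0]
wrist_force: [-4.9, 1.0, 11.9]
opening: 0.0
grasp_force: 6.1
```

Contact is firm at the expected height. I'll press slightly more, then retreat and check.

```bash
python3 -m pendant '[[0,0,0.1,0],[0,0,0.1,0],[0,0,-3,0],[0,0,-7,0],[0,0,-11,0],[3,0,-14,0],[6,0,-15,0],[9,0,-15,0],[9,0,-15,0],[9,0,-15,0]]'
python3 - <<'E'
from h import *
im,T=grab("wrist","w8.png"); im2=imaging.camera("side")[:,:,::-1]; sc=imaging.camera("scene")[:,:,::-1]
W=np.zeros((600,800,3),np.uint8); W[:300,:400]=cv2.resize(im,(400,300)); W[:300,400:]=cv2.resize(im2,(400,300)); W[300:,:400]=cv2.resize(sc,(400,300)); W[300:,400:]=cv2.resize(im2[180:300,230:390],(400,300)); cv2.imwrite("pics/c8.png",W); print(ctrl.get_obs()["eef_pos"],ctrl.get_obs()["wrist_force"])
E
```

```text
time_s: 20.6
eef_pos: [0.4516, 0.0261, 0.2695]
eef_rot: [0.001, 0.072, 0.997, -0.0]
wrist_force: [0.2, -0.4, -0.4]
opening: -0.002
grasp_force: 0.0
[0.453  0.0256 0.2692] [-0.0819 -0.4234  0.0952]
```

View pics/c8.png

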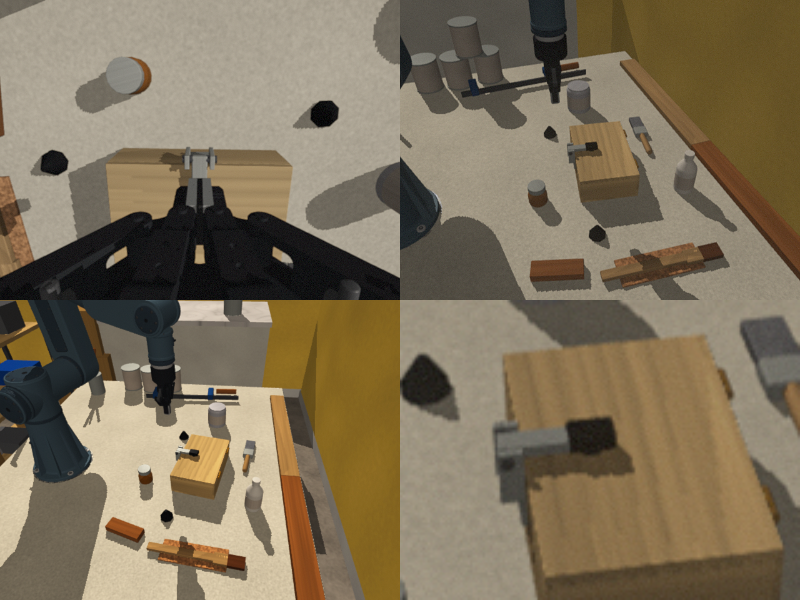

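The final views show the lid shut, the clamp arm level on it and the paddle on the rest. The offcut, jar, can, bottle, brush and stands haven't moved. The clamp took a steady 12 N press at its fully-down height, so it is seated.

```bash
python3 -c "
from bench import workorder; print(workorder.hand_in())"
```

```text
the job is handed in; nothing more can be done
None
```

The job is handed in at about 21 s: the paddle lies along the middle of the cork rest, the sanding block is flat on the sheets, the lid was shut first and then the clamp swung down onto it, and nothing else was moved.

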